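# Sweep the last bolster out of the drop-front parts tin

## Robot

A 6-joint arm with a two-finger parallel gripper is mounted at the origin on the work surface. World frame = base frame: x ahead of the robot, y to its left, z up, the work surface at z = 0. Lengths are in mm, angles in degrees, forces in N, time in s.
With the tool pointing down it reaches from about 350 to 850 mm from the base axis. Payload 8.1 kg.
Tool frame: the origin (TCP) lies midway between the tips of the shut fingers; the grasp point (between the pads) lies 19 mm behind it; z points along the fingers, y is the direction in which the jaws open and shut (so a half turn about z gives the same grasp; the last joint's range is limited). The gripper opens to 85 mm and grips with 20 to 120 N. Pads are 22 mm wide; open, the fingers measure 114 mm over their backs; the gripper's body (76 mm by 85 mm) begins 54 mm behind the grasp point. The pads swing forward as they close: fully open they stand 13 mm farther back than shut.
Start: joints at [59.164, 7.471, 85.268, -0, 87.261, -4.893], TCP at [262.471, 539.55, 231.292] pointing down, gripper open.
Joint ranges: [-169.43, 169.43], [-51.17, 129.36], [1.28, 143.12], [-76.62, 256.62], [0, 156.53], [-152.29, 152.29]. Speed limits (degrees/s): [136.94, 136.94, 159.86, 180, 180, 180].

## Interface

Orientations are given as [roll, pitch, yaw] about the fixed x, y, z axes, in that order (R = Rz(yaw) Ry(pitch) Rx(roll)).
In Python, from bench import r gives the robot as it stands.
- The arm moves only by the shell command python3 -m jog 'ROWS' [FORCE]. ROWS is JSON, a list of rows, each a list of 5 numbers: the shift along the tool's x, y, z in m, then the turn about the tool's z in rad, then the opening, from 0 (shut) to 1 (fully open). A call has 1 to 20 rows; each row is the pose to reach, as a shift and turn from the pose measured when the call began, along the tool's axes at that moment; what a row does not reach only later rows make up. A row lasts 1/10 s, in which the tool goes at most 50 mm and 8.59 degrees, less where a joint would pass 70% of its speed; a pose out of reach is approached as far as the arm can. A call with a gripper value outside its range is refused whole. The fingers move at their own pace and stop on an object; FORCE is the grip in N (left out, the last holds). Time passes only in rows, so rows that repeat a pose let the fingers close. It gives the time, the measured TCP pose, the force and the opening at its end, in the units of the state.
- r.sense(): the state, without advancing time (a new reading comes with each control period).
- r.snapshot(name): name is "side" or "top"; returns a dict with "pixels" (480x640x3 uint8, red, green, blue), "K" (3x3 intrinsics, pixels), "R" (3x3) and "t" (3): a world point X has camera coordinates R X + t. Camera axes: x right, y down, z forward; pixel columns grow to the right and rows downward; lengths in mm; the calibration is good to about 2 mm. A picture is of the moment at which its call begins. There is no depth.
- r.hand_in(): hands the job in, once; it reports no verdict.
The state is a dict: "time": time; "joint_pos": joint angles; "qd": joint speeds; "joint_efforts": joint torques, N m; "tool_pos": TCP position; "tcp_rot": TCP orientation; "ft_force": force on the tool from outside, world axes, zero at the start; "wrist_torque": the same for the moment, N m; "finger_gap": finger opening in mm.
Only numpy, scipy, OpenCV 4.12 (cv2) and the standard library are available. Lean on these libraries where they do the work, as an engineer would, in place of code of your own. Each camera call takes 0.05 s, during which the arm holds its last target.

## Task

One loose steel bolster (the small slotted collar for a knife handle) is left in the green two-bay parts tin. Let down the tin's hinged front until it lies flat, then sweep the bolster along the floor of its bay and out over the lowered front, so that it ends lying on the black rubber mat, clear of the front; slide it all the way, do not lift it. Leave the wooden spacer in the other bay, the hammer, the cork block, the pin punch and the tub of rivets where they are.

Things in the scene. Friction and masses are not known exactly. Their poses are not given: they have to be found in the camera images.
- mat: Fixed black rubber mat, 340 (x) x 300 (y) x 4 mm, carrying the fixed parts tin. Origin at the centre of its underside (bench level), straight below the hinge line of the tin's front; +x runs from the tin's front to its rear wall, z up. The bare half in front of the tin spans x = -170 to 0 mm.
- tin: Green open-topped steel tin fixed on the mat. Origin on the mat's top (4 mm above bench), middle of the front hinge line; axes as the mat. x = 2 to 160 mm, y = -82 to 82. Floor and walls 3 mm thick: floor top 7 mm above bench, side and rear wall tops 50 mm above the mat, rear wall's inner face at x = 157. Partition at y = 0, 3 mm thick, 34 high, x = 5 to 157: two bays 77 mm wide.
- bay_left (a point): Point on the floor of the bay at the tin's +y side: mid-width, 80 mm behind the hinge line. Axes as the tin. The bolster lies in one bay, the wooden spacer in the other (either way round), both at least 30 mm clear of the rear wall.
- bay_right (a point): Point on the floor of the bay at the tin's -y side: mid-width, 80 mm behind the hinge line. Axes as the tin.
- front (a joint): Angle of the tin's drop front: 0 upright (closed), 1.57 flat on the mat, its upper side level with the tin's floor; starts at 0 to 0.25. Green flap 164 mm wide, 48 high, 3 thick, hinged at its lower edge, opens away from the tin (-x). No latch, light friction: stays where left when nearly upright, falls open by itself past about 0.6 rad. 1 N at its upper edge moves it.
- front_edge (a point): Middle of the flap's free edge, 48 mm from the hinge, in a 48 mm wide, 14 mm deep finger notch. z points from hinge to edge, x is the flap's thickness. With the flap down this edge lies 48 mm in front of the hinge line, a 3 mm step above the mat.
- bolster_mid (a point): Centre of the bolster: bright steel rounded block 32 (x) x 22 (y) x 15 (z, height) mm with a dark slot through it from top to bottom, about 50 to 85 g, lying flat on the floor of one bay, any yaw. It slides freely on tin and mat.
- spacer_mid (a point): Centre of the wooden spacer that stays in the other bay: dark red-brown block 36 x 24 x 14 mm with two dark pin holes, 16 g.
- hammer: Hammer with square dark steel head (105 mm across, along its y) and yellow wooden handle 250 mm along its x, 30 mm high, lying on the bench at the tin's +y side, beside the mat. Origin at bench level under the middle of the handle. Leave alone.
- cork_block: Cork sanding block 75 x 40 x 29 mm on the mat near its front corner at the +y side. Origin at the centre of its underside. Leave alone.
- punch: Steel pin punch 110 mm long, 10 mm thick, lying on the mat between the tin's -y side wall and the mat's edge. Origin at the centre of its underside, x along it. Leave alone.
- rivet_tub: Translucent plastic tub of rivets 165 x 115 x 62 mm on the bench at the robot's right. Origin at the centre of its underside. Leave alone.

How it is judged (in metres and radians):
On the way, in this order (a step that is already met when the one before it is completed fails the run):
1. the tin's front is let down flat (value of joint front above 1.45 rad), for 0.2 s.
2. the bolster is swept out past the lowered front (x of bolster_mid in the frame of mat below -0.06 m), for 0.2 s.
At the end, for the whole second after the job is handed in: Front flat (over 1.45 rad); bolster at rest on the mat, centre 60 to 166 mm in front of the hinge line, within 146 mm of the mat's middle line and below 24 mm above the bench; spacer in its bay, within 30 mm of its start (value of joint front above 1.45 rad and x of bolster_mid in the frame of mat between -0.166 and -0.06 m and y of bolster_mid in the frame of mat between -0.146 and 0.146 m and height (world z) of bolster_mid below 0.024 m and linear speed of bolster below 0.01 m/s and x of spacer_mid in the frame of tin between 0.003 and 0.157 m and distance of spacer_mid from where it was at the start of the episode below 0.03 m); the robot touches nothing.
It fails at once if the bolster is lifted (its centre more than 45 mm above the bench) (height (world z) of bolster_mid above 0.045 m).
It fails at once if the wooden spacer is moved by more than 30 mm (distance of spacer_mid from where it was at the start of the episode above 0.03 m).
It fails at once if the hammer, cork block, punch or rivet tub is moved by more than 30 mm (distance of any of hammer, cork_block, punch, rivet_tub from where it was at the start of the episode above 0.03 m).
It also fails if it takes over 48 s, if anything falls off the work surface, if the arm or the gripper's body presses on something with over 40 N, if the wrist force passes 120 N, or if a joint passes its speed limit or range.

## Working session

There is one attempt and no reset: what is moved stays moved. The work goes in short steps, Python scripts to look and compute and a shell command to move; the robot and the scene stay as the last step left them, time stands still between calls to the robot, and variables do not carry over. Pictures are saved under pics/ and viewed, and the job is handed in when it is done.

```bash
ls; mkdir -p pics; python3 - <<'E'
from bench import r
import cv2
print(r.sense())
for n in("side","top"):
    s=r.snapshot(n); cv2.imwrite(f"pics/{n}0.png",s["pixels"][:,:,::-1]); print(n,s["K"],s["R"],s["t"])
E
```

```text
pics
{'time': 0.0, 'joint_pos': array([ 5.91650191e+01,  7.51517368e+00,  8.53297065e+01, -7.24319437e-05,
        8.72617635e+01, -4.89340903e+00]), 'qd': array([-0.01255182, -0.04996937, -0.02473241, -0.02098996, -0.05473079,
       -0.09106051]), 'joint_efforts': array([ 3.23060622e-04, -5.69400179e+01, -5.00548804e+01,  2.98228292e-05,
        1.44785739e-02,  6.09049084e-05]), 'tool_pos': array([262.17137279, 539.07514571, 230.23965737]), 'tcp_rot': array([-1.79893739e+02, -9.02487240e-03,  1.54058423e+02]), 'ft_force': array([-0.4975269 , -0.04066008,  0.85422641]), 'wrist_torque': array([-0.0141576 ,  0.0470898 ,  0.03474482]), 'finger_gap': 85.24507402465957}
side [[516.12361786   0.         322.50197858]
 [  0.         516.12361786 239.76280023]
 [  0.           0.           1.        ]] [[ 0.95609002 -0.29282935  0.01195198]
 [-0.18771359 -0.64318545 -0.74234499]
 [ 0.22506774  0.70750509 -0.66991123]] [-536.07069435   85.35223866 1227.11799103]
top [[501.80324395   0.         317.29389385]
 [  0.         501.80324395 238.15018979]
 [  0.           0.           1.        ]] [[-0.01331702 -0.99986202 -0.00992984]
 [-0.99932116  0.01364965 -0.03421861]
 [ 0.03434942  0.00946741 -0.99936504]] [ -72.05126033  524.77606232 1133.8638907 ]
```

View pics/side0.png

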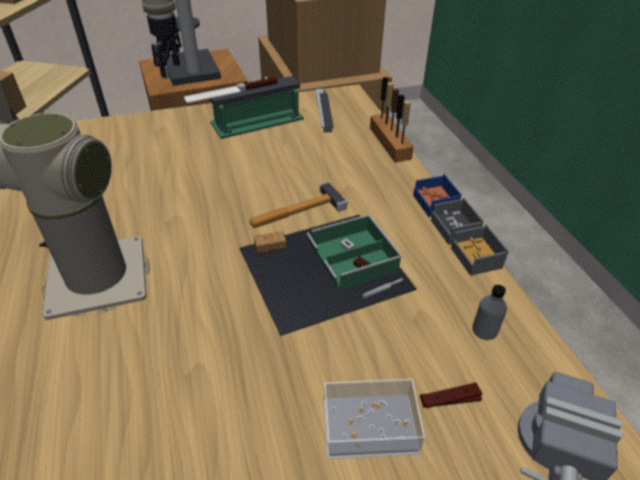

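View pics/top0.png

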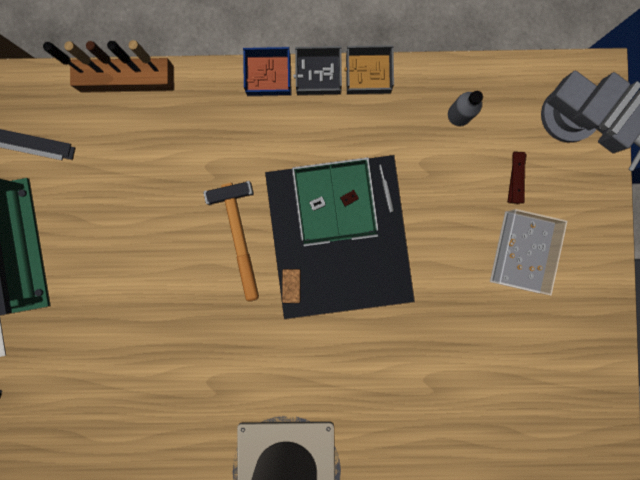

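The top picture shows the mat with corners near (266,172), (394,155), (413,301) and (285,319). The bolster is in the +y bay at (317,203) and the spacer in the -y bay at (349,198). The flap edge runs along (303,244)–(377,236), with its notch in the middle. The cork block is at (291,286).

```bash
cat > h.py <<'E'
import numpy as np, cv2
from bench import r
def ray(s,uv,z):
    K,R,t=s["K"],s["R"],s["t"]; C=-R.T@t
    d=R.T@np.linalg.solve(K,[uv[0],uv[1],1]); return C+d*(z-C[2])/d[2]
def proj(s,X):
    p=s["K"]@(s["R"]@np.array(X,float)+s["t"]); return p[:2]/p[2]
def matpose(s):
    im=s["pixels"].astype(int)
    hsv=cv2.cvtColor(s["pixels"],cv2.COLOR_RGB2HSV)
    m=((im.max(2)<60)|((hsv[...,0]>60)&(hsv[...,0]<95)&(hsv[...,1]>80))).astype(np.uint8)*255
    w=np.zeros_like(m); w[130:340,250:430]=255; m&=w
    m=cv2.morphologyEx(m,cv2.MORPH_OPEN,np.ones((3,3)))
    c=max(cv2.findContours(m,0,1)[0],key=cv2.contourArea)
    return c
E
python3 - <<'E'
from h import *
s=r.snapshot("top"); c=matpose(s)
P=np.array([ray(s,p[0],4)[:2] for p in c],np.float32)
h=cv2.convexHull(P); rc=cv2.minAreaRect(h); print(rc)
print(cv2.boxPoints(rc))
h2=cv2.approxPolyDP(cv2.convexHull(c),6,True)[:,0]; print(h2,[ray(s,p,4)[:2].round() for p in h2])
im=s["pixels"][140:330,250:430,::-1]; cv2.imwrite("pics/topz.png",cv2.resize(im,None,fx=3.1,fy=3.1,interpolation=cv2.INTER_CUBIC))
s=r.snapshot("side")
im=s["pixels"][170:330,230:430,::-1]; cv2.imwrite("pics/sidez.png",cv2.resize(im,None,fx=3.5,fy=3.5,interpolation=cv2.INTER_CUBIC))
E
```

```text
((527.56005859375, -128.48553466796875), (337.5419006347656, 297.4560546875), 6.80681848526001)
[[ 342.35114     -0.8089256]
 [ 377.60626   -296.1683   ]
 [ 712.769     -256.16214  ]
 [ 677.51385     39.197235 ]]
[[393 156]
 [413 301]
 [284 317]
 [266 173]] [array([ 710., -255.]), array([ 378., -295.]), array([345.,  -1.]), array([675.,  37.])]
```

View pics/topz.png

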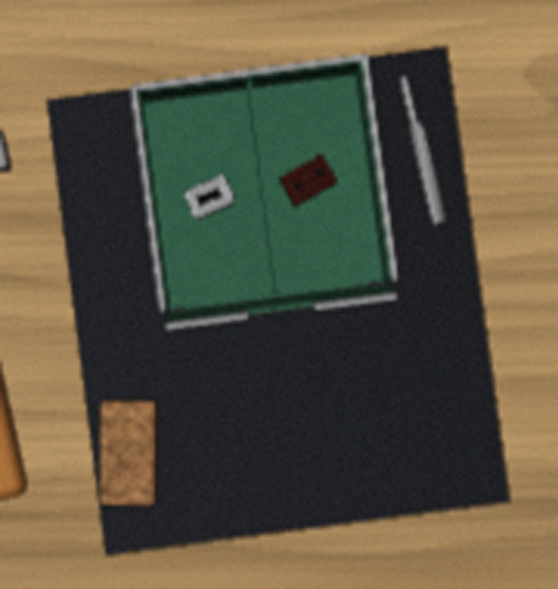

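View pics/sidez.png

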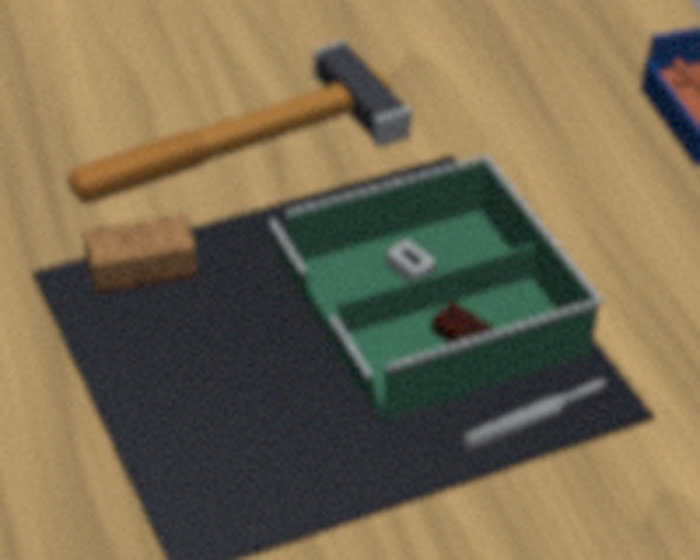

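The close-ups show the bolster in the +y bay at about (317,203) in the full top picture, near the middle. The spacer is in the other bay and the flap leans slightly outward. Next I'll convert these to the mat frame.

```bash
cat >> h.py <<'E'
yaw=np.radians(6.8); O=np.array([527.5,-128.5,0.])
Rm=np.array([[np.cos(yaw),-np.sin(yaw),0],[np.sin(yaw),np.cos(yaw),0],[0,0,1]])
def m2w(p): return O+Rm@np.array(p,float)
def w2m(p): return Rm.T@(np.array(p,float)-O)
def blob(s,m,z,win):
    w=np.zeros(m.shape,np.uint8); a,b,c,d=win; w[a:b,c:d]=255
    m=m.astype(np.uint8)*255&w
    c=max(cv2.findContours(m,0,1)[0],key=cv2.contourArea)
    P=np.array([w2m(ray(s,p[0],z))[:2] for p in c],np.float32)
    return c[:,0].mean(0),cv2.minAreaRect(P)
E
python3 - <<'E'
from h import *
s=r.snapshot("top"); im=s["pixels"].astype(int)
print("bolster",blob(s,im.min(2)>110,22,(180,230,303,332)))
print("spacer",blob(s,(im[...,0]>im[...,1]+8),21,(180,230,335,368)))
print("cork",blob(s,(im[...,0]>im[...,2]+30),33,(264,308,275,306)))
# flap edge
m=(im.min(2)>100)
for win in((236,248,300,330),(228,244,350,382)):
    print("edge",blob(s,m,50,win))
print("walls z54 check: rear corner", [w2m(ray(s,(250+u/3.1,140+v/3.1),54)).round(1) for u,v in((135,88),(366,60),(162,312),(394,280))])
print("edge pts", [w2m(ray(s,(250+u/3.1,140+v/3.1),51)).round(1) for u,v in((167,326),(397,296),(247,316),(316,306))])
E
```

```text
bolster (array([317.        , 203.02777778]), ((80.37877655029297, 39.612518310546875), (20.236371994018555, 30.272241592407227), 18.95079231262207))
spacer (array([349.  , 197.55]), ((83.4106216430664, -34.065887451171875), (22.25330352783203, 34.34323501586914), 19.018644332885742))
cork (array([284.1027027 , 285.65945946]), ((-94.10526275634766, 129.8993377685547), (53.4297981262207, 95.35942077636719), 82.60234069824219))
edge (array([316.74509804, 243.1372549 ]), ((-9.961671829223633, 52.379783630371094), (3.4133386611938477, 55.53009033203125), 0.5545589923858643))
edge (array([364.25490196, 236.78431373]), ((-9.905412673950195, -53.670169830322266), (3.4780914783477783, 55.465450286865234), 0.019882885739207268))
walls z54 check: rear corner [array([159.5,  80.8,  54. ]), array([157.4, -84.1,  54. ]), array([-0.5, 82.5, 54. ]), array([  0.3, -82.5,  54. ])]
edge pts [array([-10.7,  80.4,  51. ]), array([-11.1, -83.5,  51. ]), array([-11.2,  23.4,  51. ]), array([-10.6, -25.8,  51. ])]
```

```bash
cat >> h.py <<'E'
def rel(target_m,yaw_m=180):
    """tool-axes shift (m) and turn (rad) from now to a mat-frame point (z = height above bench)"""
    from scipy.spatial.transform import Rotation as Ro
    s=r.sense(); Rt=Ro.from_euler('xyz',s["tcp_rot"],degrees=True).as_matrix()
    d=Rt.T@(m2w(target_m)-s["tool_pos"])/1000
    ty=np.degrees(yaw)+yaw_m; c=np.radians(s["tcp_rot"][2]-ty)
    return d.round(4),round(float((c+np.pi)%(2*np.pi)-np.pi),4)
def st():
    s=r.sense(); print(s["time"],w2m(s["tool_pos"]).round(1),s["tcp_rot"].round(1),s["ft_force"].round(1),s["finger_gap"],s["joint_pos"].round(0))
E
python3 -c "
from h import *
st();print(rel((25,39,110)))"
```

```text
0.25 [-184.2  694.5  230.8] [-179.9   -0.   154.1] [-0.1  0.  -0.7] 84.85852815558506 [59.  7. 85. -0. 87. -5.]
(array([-0.5305, -0.4381,  0.1211]), -0.5715)
```

```bash
python3 -m jog '[[-0.04,-0.03,0,-0.05,0.16],[-0.08,-0.06,0,-0.1,0.16],[-0.12,-0.1,0,-0.15,0.16],[-0.16,-0.13,0,-0.2,0.16],[-0.2,-0.16,0,-0.25,0.16],[-0.24,-0.2,0,-0.3,0.16],[-0.28,-0.23,0,-0.35,0.16],[-0.32,-0.26,0,-0.4,0.16],[-0.36,-0.3,0,-0.45,0.16],[-0.4,-0.33,0,-0.5,0.16],[-0.44,-0.36,0,-0.54,0.16],[-0.48,-0.4,0,-0.57,0.16],[-0.51,-0.42,0.02,-0.57,0.16],[-0.5305,-0.438,0.05,-0.5715,0.16],[-0.5305,-0.438,0.09,-0.5715,0.16],[-0.5305,-0.438,0.121,-0.5715,0.16],[-0.5305,-0.438,0.121,-0.5715,0.16],[-0.5305,-0.438,0.121,-0.5715,0.16]]'
python3 - <<'E'
from h import *
st();print(rel((25,39,32)))
for n in("side","top"):
    s=r.snapshot(n); p=proj(s,r.sense()["tool_pos"]); u,v=p.astype(int); print(n,p)
    im=s["pixels"][max(v-110,0):v+110,max(u-130,0):u+130,::-1]; cv2.imwrite(f"pics/{n}1.png",cv2.resize(im,None,fx=2,fy=2))
E
```

```text
time: 2.05
tool_pos: [547.4, -86.5, 110.3]
tcp_rot: [-180.0, -0.1, -173.2]
ft_force: [0.9, -0.2, 0.9]
finger_gap: 14.0
2.05 [ 24.7  39.3 110.3] [-1.800e+02 -1.000e-01 -1.732e+02] [ 0.9 -0.2  0.9] 13.96255187914625 [ -14.    6.  100.   -0.   74. -111.]
(array([-0.0004, -0.0003,  0.0783]), 0.0002)
side [328.96872262 220.62910319]
top [320.32420909 224.04848781]
```

View pics/side1.png

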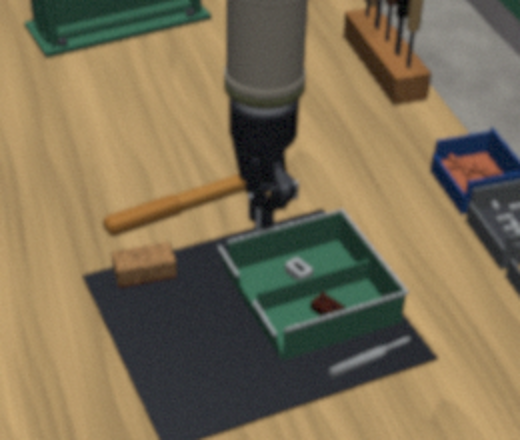

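View pics/top1.png

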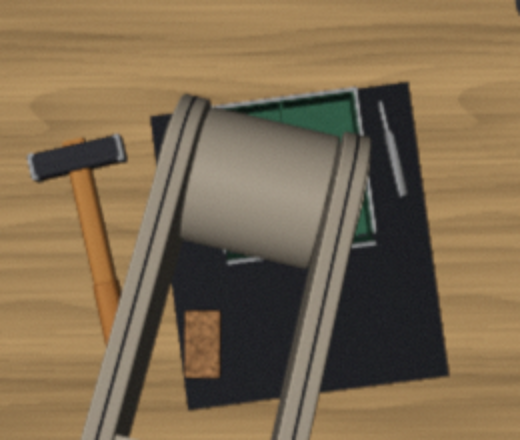

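The side view shows the finger tips hovering over the bolster's bay behind the flap, at about (262,225) in the crop. That matches the TCP projection. I'll lower the tool and push the flap out.

```bash
python3 -m jog '[[0,0,0.025,0,0.16],[0,0,0.05,0,0.16],[0,0,0.07,0,0.16],[0,0,0.078,0,0.16],[0,0,0.078,0,0.16],[0.01,0,0.078,0,0.16],[0.02,0,0.078,0,0.16],[0.03,0,0.078,0,0.16],[0.04,0,0.078,0,0.16],[0.048,0,0.078,0,0.16],[0.056,0,0.078,0,0.16],[0.06,0,0.078,0,0.16],[0.06,0,0.078,0,0.16],[0.06,0,0.078,0,0.16]]'
python3 - <<'E'
from h import *
st();print(rel((125,39,45)))
s=r.snapshot("side")
im=s["pixels"][130:330,210:430,::-1]; cv2.imwrite("pics/side2.png",cv2.resize(im,None,fx=3,fy=3))
E
```

```text
time: 3.55
tool_pos: [490.2, -94.1, 34.8]
tcp_rot: [-179.9, 0.2, -173.2]
ft_force: [0.8, 0.1, -0.3]
finger_gap: 13.9
3.55 [-32.9  38.5  34.8] [-179.9    0.2 -173.2] [ 0.8  0.1 -0.3] 13.871556197517334 [ -17.    3.  112.   -0.   65. -114.]
(array([-0.158 ,  0.0004, -0.0097]), 0.0005)
```

View pics/side2.png

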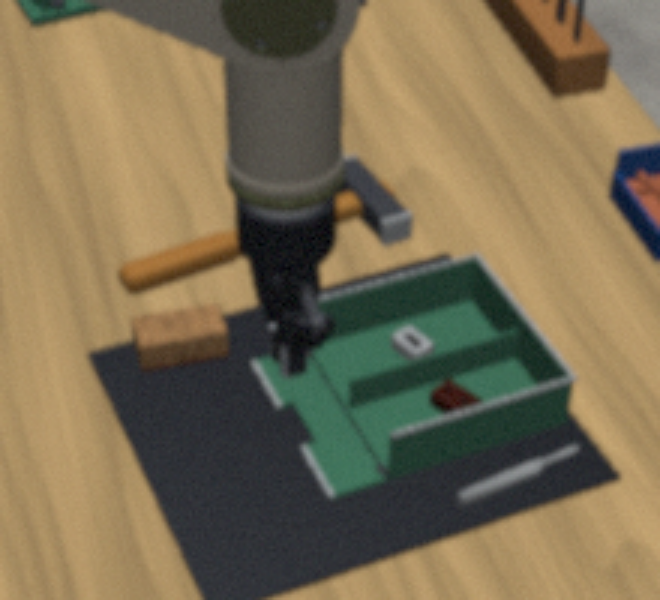

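The front now lies flat (free edge around (265,385)–(330,490) in the crop), and the bolster and spacer are undisturbed. Next I'll pass over the bolster and come down behind it.

```bash
python3 -m jog '[[0,0,-0.025,0,0.16],[-0.01,0,-0.045,0,0.16],[-0.04,0,-0.045,0,0.16],[-0.075,0,-0.045,0,0.16],[-0.11,0,-0.045,0,0.16],[-0.14,0.001,-0.045,0,0.16],[-0.154,0.001,-0.045,0,0.16],[-0.154,0.001,-0.045,0,0.16],[-0.154,0.001,-0.045,0,0.16]]'
python3 - <<'E'
from h import *
st();print(rel((120,39.5,12)))
s=r.snapshot("side")
im=s["pixels"][130:330,210:430,::-1]; cv2.imwrite("pics/side3.png",cv2.resize(im,None,fx=3,fy=3))
E
```

```text
time: 4.5
tool_pos: [642.6, -74.5, 79.7]
tcp_rot: [-179.9, 0.1, -173.1]
ft_force: [0.0, 0.2, -0.1]
finger_gap: 13.8
4.5 [120.7  40.   79.7] [-1.799e+02  1.000e-01 -1.731e+02] [ 0.   0.2 -0.1] 13.831212395306348 [ -11.   21.   86.   -0.   73. -108.]
(array([ 0.0008, -0.0003,  0.0677]), 0.001)
```

View pics/side3.png

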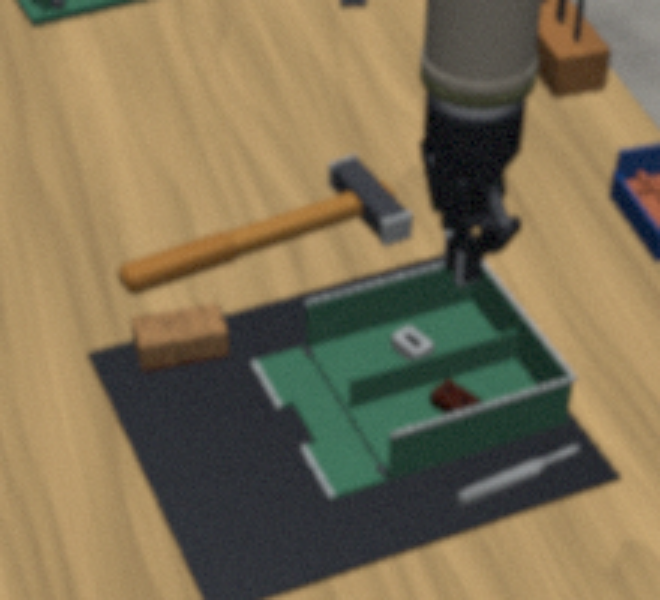

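The tips hang over the rear of the bay at about (465,275), behind the bolster at (412,342). I'll go down now.

```bash
python3 -m jog '[[0,0,0.02,0,0.16],[0,0,0.04,0,0.16],[0,0,0.055,0,0.16],[0,0,0.063,0,0.16],[0,0,0.067,0,0.16],[0,0,0.067,0,0.16],[0,0,0.067,0,0.16]]'
python3 - <<'E'
from h import *
st();print(rel((-90,39.5,12)))
s=r.snapshot("side")
im=s["pixels"][130:330,210:430,::-1]; cv2.imwrite("pics/side4.png",cv2.resize(im,None,fx=3,fy=3))
E
```

```text
time: 5.25
tool_pos: [643.0, -74.9, 13.7]
tcp_rot: [-179.9, 0.2, -173.2]
ft_force: [0.2, -0.8, 0.3]
finger_gap: 14.0
5.25 [121.   39.5  13.7] [-179.9    0.2 -173.2] [ 0.2 -0.8  0.3] 13.995900774464703 [ -11.   25.   88.   -0.   67. -108.]
(array([2.11e-01, 1.00e-04, 1.00e-03]), 0.0006)
```

View pics/side4.png

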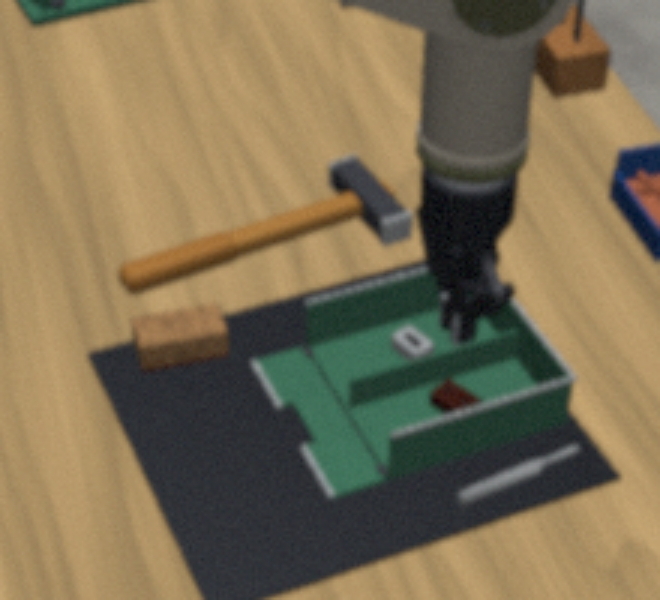

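The tips are on the floor behind the bolster, at about (458,335). I'll do the first half of the sweep.

```bash
python3 -m jog '[[0.004,0,0.001,0,0.16],[0.009,0,0.001,0,0.16],[0.014,0,0.001,0,0.16],[0.019,0,0.001,0,0.16],[0.024,0,0.001,0,0.16],[0.03,0,0.001,0,0.16],[0.036,0,0.001,0,0.16],[0.042,0,0.001,0,0.16],[0.048,0,0.001,0,0.16],[0.054,0,0.001,0,0.16],[0.06,0,0.001,0,0.16],[0.066,0,0.001,0,0.16],[0.072,0,0.001,0,0.16],[0.078,0,0.001,0,0.16],[0.084,0,0.001,0,0.16],[0.09,0,0.001,0,0.16],[0.095,0,0.001,0,0.16],[0.099,0,0.001,0,0.16],[0.1,0,0.001,0,0.16],[0.1,0,0.001,0,0.16]]'
python3 - <<'E'
from h import *
st();print(rel((-95,39.5,12)))
s=r.snapshot("side")
im=s["pixels"][130:330,210:430,::-1]; cv2.imwrite("pics/side5.png",cv2.resize(im,None,fx=3,fy=3))
E
```

```text
time: 7.3
tool_pos: [543.5, -86.8, 12.4]
tcp_rot: [-179.9, 0.2, -173.2]
ft_force: [0.4, -0.1, -0.7]
finger_gap: 13.6
7.3 [20.8 39.5 12.4] [-179.9    0.2 -173.2] [ 0.4 -0.1 -0.7] 13.57799745026652 [ -14.   12.  104.   -0.   63. -111.]
(array([ 1.158e-01,  1.000e-04, -0.000e+00]), 0.0006)
```

View pics/side5.png

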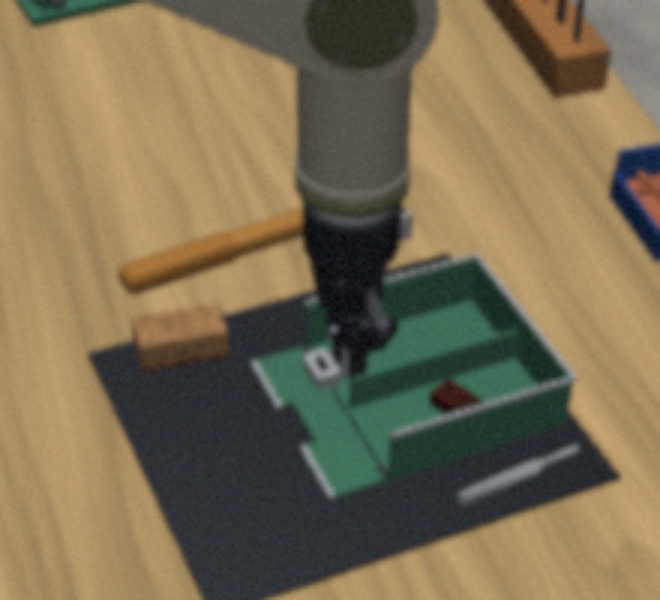

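The bolster is squared against both fingers and crossing the hinge line, at about (322,365). I'll carry on over the front.

```bash
python3 -m jog '[[0.004,0,0,0,0.16],[0.009,0,0,0,0.16],[0.015,0,0,0,0.16],[0.021,0,0,0,0.16],[0.027,0,0,0,0.16],[0.033,0,0,0,0.16],[0.039,0,0,0,0.16],[0.045,0,0,0,0.16],[0.051,0,0,0,0.16],[0.057,0,0,0,0.16],[0.063,0,0,0,0.16],[0.069,0,0,0,0.16],[0.075,0,0,0,0.16],[0.081,0,0,0,0.16],[0.087,0,0,0,0.16],[0.093,0,0,0,0.16],[0.099,0,0,0,0.16],[0.103,0,0,0,0.16],[0.105,0,0,0,0.16],[0.105,0,0,0,0.16]]'
python3 - <<'E'
from h import *
st()
s=r.snapshot("side")
im=s["pixels"][130:330,210:430,::-1]; cv2.imwrite("pics/side6.png",cv2.resize(im,None,fx=3,fy=3))
E
```

```text
time: 9.35
tool_pos: [439.3, -99.4, 12.0]
tcp_rot: [-179.9, 0.2, -173.2]
ft_force: [-0.5, 0.5, -0.3]
finger_gap: 13.8
9.35 [-84.2  39.4  12. ] [-179.9    0.2 -173.2] [-0.5  0.5 -0.3] 13.777903659562273 [ -19.   -3.  120.   -0.   62. -116.]
```

View pics/side6.png

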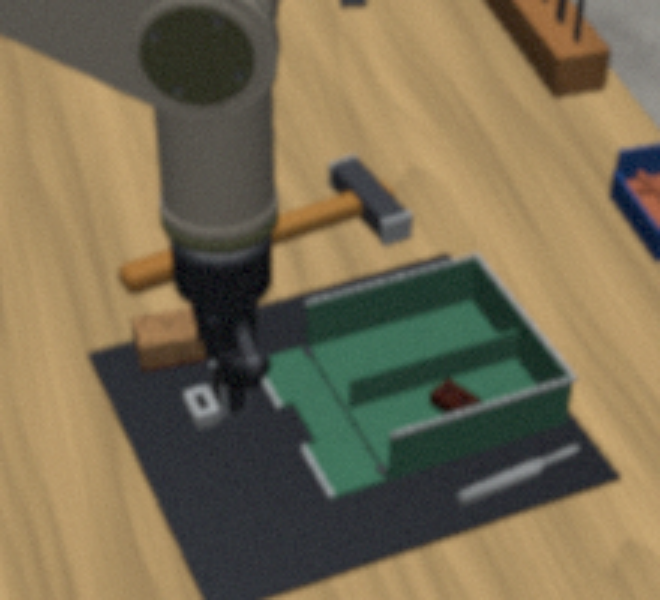

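The bolster lies on the mat in front of the lowered flap, at about (202,403). I'll back off a little, lift, and move aside for a check.

```bash
python3 -m jog '[[-0.005,0,0,0,0.16],[-0.008,0,0,0,0.16],[-0.008,0,-0.02,0,0.16],[-0.008,0,-0.06,0,0.16],[-0.008,0,-0.1,0,0.16],[-0.008,0,-0.14,0,0.16],[-0.008,0,-0.18,0,0.16],[-0.008,0.04,-0.18,0,0.16],[-0.008,0.08,-0.18,0,0.16],[-0.008,0.12,-0.18,0,0.16],[-0.008,0.16,-0.18,0,0.16],[-0.008,0.2,-0.18,0,0.16],[-0.008,0.24,-0.18,0,0.16],[-0.008,0.28,-0.18,0,0.16],[-0.008,0.32,-0.18,0,0.16],[-0.008,0.36,-0.18,0,0.16],[-0.008,0.39,-0.18,0,0.16],[-0.008,0.4,-0.18,0,0.16],[-0.008,0.4,-0.18,0,0.16],[-0.008,0.4,-0.18,0,0.16]]'
python3 - <<'E'
from h import *
st()
s=r.snapshot("top"); im=s["pixels"].astype(int)
cv2.imwrite("pics/top7.png",cv2.resize(s["pixels"][140:330,200:430,::-1],None,fx=3,fy=3))
print("bolster",blob(s,im.min(2)>110,19,(255,310,303,360)))
print("spacer",blob(s,(im[...,0]>im[...,1]+8),21,(180,230,335,368)))
for w in((244,275,300,335),(240,265,345,390)): print("edge",blob(s,im.min(2)>100,7,w))
E
```

```text
time: 11.4
tool_pos: [399.3, 298.4, 191.0]
tcp_rot: [-179.8, 0.2, -173.2]
ft_force: [-0.4, -0.3, -0.2]
finger_gap: 13.7
11.4 [-76.7 439.1 191. ] [-179.8    0.2 -173.2] [-0.4 -0.3 -0.2] 13.703085249072895 [ 31.  -7. 104.  -0.  83. -66.]
bolster (array([326.55 , 284.925]), ((-105.28883361816406, 42.45243835449219), (20.2965030670166, 30.849973678588867), 0.5767632722854614))
spacer (array([348.975, 197.625]), ((82.89137268066406, -33.76402282714844), (21.326169967651367, 34.47294235229492), 23.222644805908203))
edge (array([318.75510204, 259.28571429]), ((-46.01020431518555, 52.036537170410156), (4.209035873413086, 55.063392639160156), 0.029870061203837395))
edge (array([365.  , 253.14]), ((-45.97743225097656, -53.681846618652344), (3.858515501022339, 55.33145523071289), 0.5640648603439331))
```

View pics/top7.png

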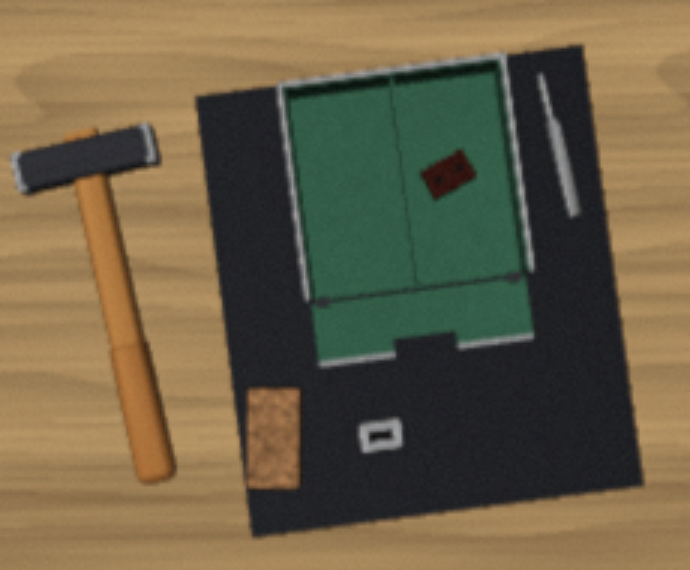

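The bolster (380,436 in the crop) lies on the mat, clear of the flat front. The spacer, cork block, punch and hammer are where they started. I'll hand in.

```bash
python3 -c "
from h import *
st();print(abs(r.sense()['qd']).max()); print(r.hand_in())"
```

```text
11.45 [-76.6 438.7 191. ] [-179.8    0.2 -173.2] [ 0.3 -0.2  0.4] 13.749147195934823 [ 31.  -7. 104.  -0.  83. -66.]
0.6432978350676473
the job is handed in; nothing more can be done
None
```

I let the tin's front down with nearly shut fingers. Then I came down behind the bolster in the +y bay and slid it along the floor, over the lowered front and onto the mat. I handed the job in at 11.45 s; the hand-in reports no verdict.

My last check, from the top camera just before handing in:
- **Bolster:** lying on the mat, centre about 105 mm in front of the hinge line and 42 mm off the middle line. It was never lifted.
- **Front:** flat, with its free edge about 46–48 mm in front of the hinge line.
- **Spacer:** measured within about 1 mm of where it started.
- **Hammer, cork block and punch:** they look unmoved in the picture, but I did not measure them.
- **Rivet tub:** it was outside the cropped last picture. The arm never went near it.
- **Robot:** clear of everything, with wrist force readings below 1 N at the stops between moves.

No check failed or disagreed.

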